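End the cure and rack the swatch plate

TASK

End the nail lamp's cure: on its sprung, swivelling keypad press the round key, then the long bar key, then the square key, each fully home, one at a time and gently (the keypad gives under your push; never lean on it with more than 12 N), and leave the cross-shaped key unpressed. Then grip the swatch plate by its top edge, slide it up out of the lamp's slot, and stand it upright in the slot of the wooden drying rack, midway along, lowering it to the slot's floor before letting go. Do not shift the tub, the carton or the polish bottle.

Things in the scene. Friction and masses are not known exactly. Their poses are not given: they have to be found in the camera images.
- stand: grey keypad stand, base plate 130 x 130 x 14 mm, fixed to the table. Origin: centre of the underside; its -x side is the front, towards which the keypad leans.
- keypad: tilting keypad arm, aluminium, 110 x 70 x 10 mm. Origin on its hinge (along its own y) at the low front edge, 58 mm above the table; x points up the slope, z out of the face, which leans about 14 degrees to the front. A spring holds it up; pushed, it swings back by up to 0.40 rad, further for keys far from the hinge, and returns by itself.
- pod: round black pod on the keypad arm, 128 mm across, 14 mm thick, swivelled to any angle and staying there. Origin: centre of its back, 70 mm up the slope from the hinge; z points out of its face. The four white keys lie 36 mm from its centre: round at its +x, bar at +y, square at -x, cross at -y.
- round_top (a point): round key, 30 mm across: centre of the key's top face, z out of the face. Stands 10 mm proud of the pod, travels 6 mm straight in, springs back; about 5 N sends it fully home
- bar_top (a point): long bar key, 46 x 18 mm, its length along its x: centre of the key's top face, z out of the face. Stands 10 mm proud of the pod, travels 6 mm straight in, springs back; about 5 N sends it fully home
- square_top (a point): square key, 28 x 28 mm: centre of the key's top face, z out of the face. Stands 10 mm proud of the pod, travels 6 mm straight in, springs back; about 5 N sends it fully home
- cross_top (a point): cross-shaped key, 32 mm across with arms 10 mm wide, not to be pressed: centre of the key's top face, z out of the face. Stands 10 mm proud of the pod, travels 6 mm straight in, springs back; about 5 N sends it fully home
- lamp: grey and black box-shaped nail lamp, 120 x 160 mm and 75 mm tall, fixed. Origin: centre of the underside. In its top is a slot along its y, 13 mm wide, 122 mm long, its floor 20 mm above the origin.
- plate: loose white swatch plate, 8 mm thick (its x), 110 mm wide (its y), 100 mm tall (its z), 110 g, with ten pink nail tips on one face (look only). Origin: centre of its bottom edge. It starts standing in the lamp's slot, the upper 45 mm showing.
- rack: wooden drying rack, foot 100 x 140 x 12 mm, fixed. Origin: centre of the underside. Two walls 14 mm thick and 140 mm long, up to 52 mm above the table, leave a slot along its y, 16 mm wide, through its centre, open at both ends; the slot's floor is 12 mm above the origin.
- tub: clear round tub, 76 mm across, 65 mm tall, loose; to be left alone. Origin: centre of the underside.
- carton: white carton 50 x 75 x 45 mm, loose; to be left alone. Origin: centre of the underside.
- polish: small amber bottle with black cap, 34 mm across, 80 mm tall, loose; to be left alone. Origin: centre of the underside.
- key_round (a joint): how far the round key is pressed in, m: 0 up, 0.006 fully home
- key_bar (a joint): how far the bar key is pressed in, m: 0 up, 0.006 fully home
- key_square (a joint): how far the square key is pressed in, m: 0 up, 0.006 fully home
- key_cross (a joint): how far the cross key is pressed in, m: 0 up, 0.006 fully home

How it is judged:
On the way, in this order (a step that is already met when the one before it is completed fails the run):
1. the round key alone is pressed fully home (value of joint key_round above 0.005 m and value of joint each of key_bar, key_square, key_cross below 0.0015 m), for 0.05 s.
2. then the bar key alone is pressed fully home (value of joint key_bar above 0.005 m and value of joint each of key_round, key_square, key_cross below 0.0015 m), for 0.05 s.
3. then the square key alone is pressed fully home (value of joint key_square above 0.005 m and value of joint each of key_round, key_bar, key_cross below 0.0015 m), for 0.05 s.
4. then, all keys up again, the plate is slid up clear of the lamp's slot (value of joint each of key_round, key_bar, key_square, key_cross below 0.0015 m and z of plate in the frame of lamp above 0.075 m), for 0.05 s.
5. the plate stands on the floor of the rack's slot while still in the fingers (z of plate in the frame of rack between 0.008 and 0.016 m and x of plate in the frame of rack between -0.008 and 0.008 m and y of plate in the frame of rack between -0.025 and 0.025 m and angle between plate's own z axis and vertical below 0.27 rad and contact force between the fingers and plate above 0.3 N), for 0.05 s.
At the end, for the whole second after the job is handed in: The plate stands at rest in the rack's slot: its bottom edge on the slot's floor (within 4 mm), within 8 mm of the slot's middle plane and within 25 mm of midway along it, less than 0.27 rad from upright; all four keys have sprung back (within 1.5 mm) (z of plate in the frame of rack between 0.008 and 0.016 m and x of plate in the frame of rack between -0.008 and 0.008 m and y of plate in the frame of rack between -0.025 and 0.025 m and angle between plate's own z axis and vertical below 0.27 rad and value of joint each of key_round, key_bar, key_square, key_cross below 0.0015 m and linear speed of plate below 0.02 m/s); the robot touches nothing.
It fails at once if the cross-shaped key is pressed by more than 3 mm (value of joint key_cross above 0.003 m).
It fails at once if two keys are down by more than 3 mm at once (value of joint each of key_round, key_bar above 0.003 m or value of joint each of key_round, key_square above 0.003 m or value of joint each of key_round, key_cross above 0.003 m or value of joint each of key_bar, key_square above 0.003 m or value of joint each of key_bar, key_cross above 0.003 m or value of joint each of key_square, key_cross above 0.003 m).
It fails at once if the keypad is pushed with more than 12 N (contact force between any of the fingers, the arm and keypad above 12 N).
It fails at once if the tub, carton or polish bottle is shifted by more than 30 mm (distance of any of tub, carton, polish from where it was at the start of the episode above 0.03 m).
It also fails if it takes over 72 s, if anything falls off the work surface, if the arm or the gripper's body presses on something with over 40 N, if the wrist force passes 120 N, or if a joint passes its speed limit or range.

ROBOT

A 7-joint arm with a two-finger parallel gripper is mounted at the origin on the work surface. World frame = base frame: x ahead of the robot, y to its left, z up, the work surface at z = 0. Lengths are in m, angles in rad, forces in N, time in s.
With the tool pointing down it reaches from about 0.4 to 0.875 m from the base axis. Payload 4.4 kg.
Tool frame: the origin (TCP) lies on the centre line of the jaws, within the pads' length; the fingertips stand robot.finger_overhang ahead of it and the grasp point (between the pads) lies 3 mm ahead of it (robot.finger_overhang is the distance from the TCP to the fingertips, in m); z points along the fingers, y is the direction in which the jaws open and shut (so a half turn about z gives the same grasp; the last joint's range is limited). The gripper opens to 85 mm and grips with 20 to 120 N. Pads are 22 mm wide; open, the fingers measure 114 mm over their backs; the gripper's body (76 mm by 85 mm) begins 54 mm behind the grasp point. The pads swing forward as they close: fully open they stand 13 mm farther back than shut.
Start: joints at [1.269, 0.628, 0.038, 1.517, -0.027, 0.996, -0.02], TCP at [0.152, -0.632, 0.213] pointing down, gripper open.
Joint ranges: [-3.06, 3.06], [-0.37, 2.12], [-1.25, 1.32], [0.18, 2.47], [-1.1, 4.24], [0.23, 1.98], [-2.94, 2.94]. Speed limits (rad/s): [2.57, 2.57, 3.14, 3.14, 3.14, 3.14, 3.14].

INTERFACE

Orientations are given as a unit quaternion [x, y, z, w].
In Python, from workcell import robot, camera, get_calibration gives the robot as it stands.
- The arm moves only by the tool move_arm, never from a script. Its argument "steps" is a list of rows, each an object with "rot": the turn, a rotation vector about the world's x, y, z in degrees, a list of three; "slide": the shift along the world's x, y, z in mm, a list of three; "gripper": the opening, from 0 (shut) to 1 (fully open). A call has exactly 8 rows; each row is the pose to reach, as a shift and turn from the pose commanded when the call began; what a row does not reach only later rows make up. A row lasts 1/10 s, in which the tool goes at most 50 mm and 8.59 degrees, less where a joint would pass 70% of its speed; a pose out of reach is approached as far as the arm can. A call with a gripper value outside its range is refused whole. The fingers move at their own pace and stop on an object; "newtons" is the grip in N (left out, the last holds). Time passes only in rows, so rows that repeat a pose let the fingers close, or fill a call up. It gives the time, the measured TCP pose, the force and the opening at its end, in the units of the state.
- robot.read_state(): the state, without advancing time (a new reading comes with each control period).
- camera(name): name is "scene" or "top" or "wrist"; returns (picture, depth): 384x512x3 uint8, red, green, blue; 384x512 float32, m along the optical axis (not along the pixel's ray), 0 where there is no reading.
- get_calibration(name): a dict with "camera_matrix" (3x3 intrinsics, pixels), "R" (3x3) and "t" (3): a world point X has camera coordinates R X + t. Camera axes: x right, y down, z forward; pixel columns grow to the right and rows downward; lengths in m; the calibration is good to about 2 mm. A picture is of the moment at which its call begins: read the wrist's pose just before it. get_calibration takes no time and is no camera call; for the wrist camera it gives the pose at the moment of the call.
- robot.hand_in(): hands the job in, once; it reports no verdict.
The state is a dict: "clock": time; "qpos": joint angles; "joint_velocities": joint speeds; "effort": joint torques, N m; "position": TCP position; "tool_rot": TCP orientation; "contact_force": force on the tool from outside, world axes, zero at the start; "ft_torque": the same for the moment, N m; "finger_gap": opening from 0.0 (shut) to 1.0 (fully open).
Only numpy, scipy, OpenCV 4.12 (cv2) and the standard library are available. Lean on these libraries where they do the work, as an engineer would, in place of code of your own. Each camera call takes 0.05 s, during which the arm holds its last target. There are 200 camera calls.

## Working session

There is one attempt and no reset: what is moved stays moved. The work goes in short steps, Python scripts to look and compute and a tool call to move; the robot and the scene stay as the last step left them, time stands still between calls to the robot, and variables do not carry over. Pictures are saved under pics/ and viewed, about 8 in all and at most 12, crops included, and the job is handed in when it is done.

Besides the shell and the picture viewer there is one more tool, called after ">>>" as name(argument=value, ...) on one line, values as JSON. move_arm: Moves the arm, as the interface text tells. Its arguments: {"type":"object","properties":{"steps":{"type":"array"},"newtons":{"type":"number"}},"required":["steps"]}

```bash
mkdir -p pics; ls
cat > h.py <<'E'
import numpy as np, cv2
from workcell import robot, camera, get_calibration
from scipy.spatial.transform import Rotation as Ro
def shot(n,f):
    c=get_calibration(n); p,d=camera(n)
    np.savez('pics/'+f+'.npz',p=p,d=d,K=c['camera_matrix'],R=c['R'],t=c['t'])
    cv2.imwrite('pics/'+f+'.png',p[:,:,::-1]); return p,d,c
def ld(f): return np.load('pics/'+f+'.npz')
def cloud(f):
    s=ld(f); d=s['d']; v,u=np.mgrid[:d.shape[0],:d.shape[1]]
    X=np.stack([u*d,v*d,d],-1)@np.linalg.inv(s['K']).T
    return (X-s['t'])@s['R'], d>0
E
python3 - <<'E'
from h import *
print(robot.read_state(), robot.finger_overhang)
a=shot('scene','s0')[0]; b=shot('top','t0')[0]
for n in('scene','top','wrist'):
    c=get_calibration(n); print(n,c['camera_matrix'].tolist(),(-np.array(c['R']).T@c['t']).round(3),np.array(c['R']).round(2).tolist())
cv2.imwrite('pics/top_big.png',cv2.resize(b[:,:,::-1],(800,600),interpolation=cv2.INTER_CUBIC))
E
```

```text
pics
{'clock': 0.0, 'qpos': array([ 1.26921685,  0.62934487,  0.03848091,  1.51838672, -0.02700349,
        0.99630107, -0.01996643]), 'joint_velocities': array([ 1.17313230e-03,  1.76666316e-03, -9.47140993e-04, -1.68919417e-03,
        1.83630453e-05, -3.94315042e-04, -2.30175681e-03]), 'effort': array([-6.24213317e-04, -5.63413668e+01,  1.22594129e+00, -1.93447137e+01,
        1.09931873e-02,  1.04144230e-02,  2.13262751e-06]), 'position': array([ 0.15168955, -0.63136266,  0.21238467]), 'tool_rot': array([ 9.93058607e-01,  1.17616669e-01, -1.35605228e-04, -9.50837194e-04]), 'contact_force': array([0.50842049, 0.44925201, 0.96080239]), 'ft_torque': array([0.02332757, 0.00630607, 0.01606472]), 'finger_gap': 0.9998171496206752} 0.022
scene [[347.1434216641666, 0.0, 257.17828892999404], [0.0, 347.1434216641666, 190.07914897302913], [0.0, 0.0, 1.0]] [1.071 0.113 0.621] [[-0.24, 0.97, 0.01], [0.7, 0.18, -0.7], [-0.68, -0.16, -0.72]]
top [[491.12119080581493, 0.0, 244.8696675468007], [0.0, 491.12119080581493, 184.55902673864463], [0.0, 0.0, 1.0]] [ 0.399 -0.016  1.025] [[-0.02, -1.0, -0.03], [-0.98, 0.03, -0.19], [0.19, 0.02, -0.98]]
wrist [[323.4696427054136, 0.0, 249.77122059264303], [0.0, 323.4696427054136, 189.73824612748328], [0.0, 0.0, 1.0]] [ 0.219 -0.616  0.373] [[0.23, -0.97, -0.0], [-0.93, -0.22, 0.28], [-0.27, -0.06, -0.96]]
```

View pics/top_big.png

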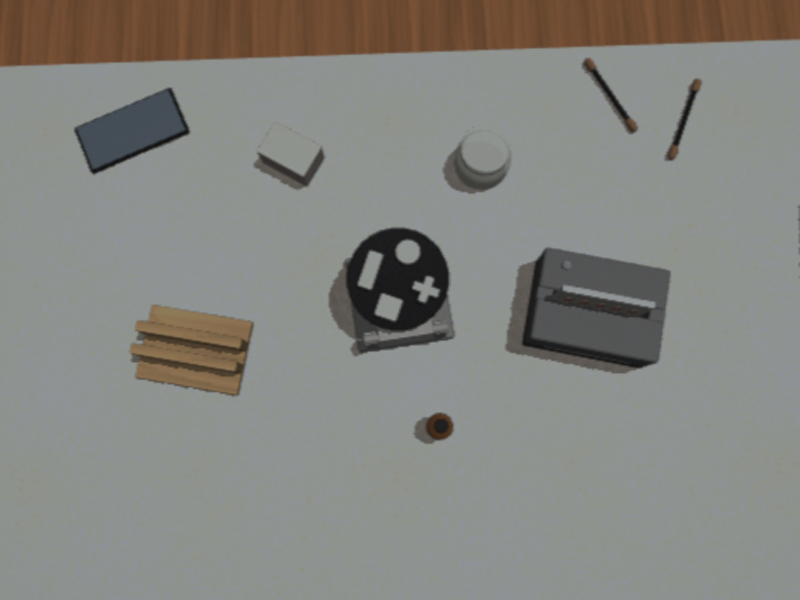

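View pics/s0.png

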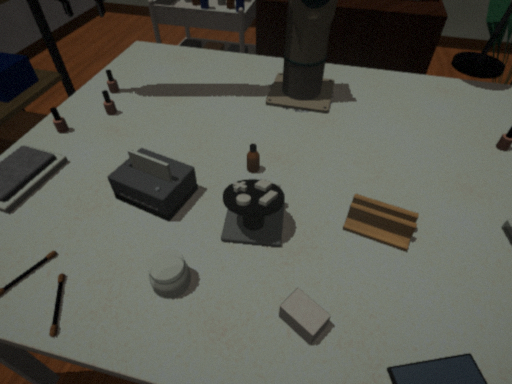

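The top view shows the pod with its keys in the 800-wide picture: round (407,251), bar (370,270), square (388,307) and cross (426,289). The plate is in the lamp at about (608,297) and the rack is at about (193,350). The scene view agrees. Next I fit positions from depth.

Run:
```python
from h import *
X,ok=cloud('t0'); p=ld('t0')['p']
big=lambda u,v:(int(round(u*.64)),int(round(v*.64)))
for n,(u,v) in dict(round=(407,251),bar=(370,270),square=(388,307),cross=(426,289),tub=(484,150),carton=(292,150),polish=(440,426),table=(300,480)).items():
    a,b=big(u,v); w=X[b-2:b+3,a-2:a+3].reshape(-1,3); print(n,np.median(w,0).round(4),w.std(0).round(4))
# pod plane
v,u=np.mgrid[:384,:512]
m=((u-398*.64)**2+(v-278*.64)**2<29**2)&(p.max(2)<45)&ok
P=X[m]; 
for k in range(3):
    c=P.mean(0); n=np.linalg.svd(P-c,full_matrices=False)[2][2]; n*=np.sign(n[2]); r=(P-c)@n; P=P[abs(r)<2.5*r.std()]
print('pod',P.mean(0),n,np.degrees(np.arccos(n[2])),r.std())
def rect(name,sel):
    q=X[sel][:,:2].astype(np.float32); r=cv2.minAreaRect(q*1000); print(name,sel.sum(),np.round(r[0],1),np.round(r[1],1),r[2], np.median(X[sel][:,2]))
box=lambda u0,u1,v0,v1:(u>u0*.64)&(u<u1*.64)&(v>v0*.64)&(v<v1*.64)&ok
Z=X[...,2]
rect('lamp top',box(500,700,230,390)&(abs(Z-.075)<.006))
rect('plate',box(540,680,260,330)&(Z>.105))
rect('plate2',box(540,680,260,330)&(Z>.09))
rect('rack foot',box(110,270,290,410)&(Z>.006)&(Z<.03))
rect('rack walls',box(110,270,290,410)&(Z>.045))
rect('rack all',box(110,270,290,410)&(Z>.007))
for n,bx in dict(tub=(440,530,110,210),carton=(240,340,110,200),polish=(415,465,405,450)).items(): rect(n,box(*bx)&(Z>.03))
```

```text
round [ 0.6224 -0.0254  0.1176] [0.0025 0.0027 0.0019]
bar [0.6015 0.0189 0.1138] [0.0026 0.0027 0.0016]
square [ 0.5585 -0.0009  0.1024] [0.0026 0.0027 0.0017]
cross [ 0.5781 -0.0491  0.105 ] [0.0026 0.0027 0.0016]
tub [ 0.7698 -0.1324  0.0659] [0.0032 0.0029 0.0016]
carton [0.7866 0.1244 0.0454] [0.0033 0.003  0.0017]
polish [ 0.413  -0.0615  0.0798] [0.0026 0.0027 0.0017]
table [0.3501 0.1199 0.0006] [0.0028 0.0029 0.0016]
pod [ 0.59439916 -0.0165373   0.10026191] [-0.25054312 -0.03195151  0.96757803] 14.62977875300362 0.001616251988604173
lamp top 4336 [ 559.9 -265.8] [161.1 120.7] 77.44747924804688 0.07510843704511189
plate 357 [ 561.6 -263. ] [109.7   9.7] 77.15704345703125 0.11923383392687228
plate2 477 [ 561.1 -262.9] [109.7  10.7] 77.31227111816406 0.11821100004562915
rack foot 2231 [526.3 271.6] [157.2 184.3] 11.450223922729492 0.01263479546160461
rack walls 984 [523.6 261.2] [140.   44.3] 78.84909057617188 0.05241873641040668
rack all 3289 [523.7 261.5] [141.  100.3] 78.89221954345703 0.013867541281514422
tub 1068 [ 770.3 -133. ] [69.6 72.1] 28.252897262573242 0.06473864538911045
carton 872 [788.4 130. ] [76.  50.8] 59.06284713745117 0.04553322247970669
polish 236 [414.5 -61.1] [31.5 32.9] 87.35334014892578 0.05609386876813495
```

```bash
cat > kp.py <<'E'
from h import *
h=np.radians(8.); H=np.array([np.cos(h),np.sin(h),0]); A=np.array([-np.sin(h),np.cos(h),0])  # heading, hinge axis
hinge=np.array([.5315,-.021,.058])
K0=dict(round=[.6224,-.0254,.1176],bar=[.6015,.0189,.1138],square=[.5585,-.0009,.1024])
def target(k,phi,d,yaw=-13.,over=.022,p=None):
    """TCP pose with fingertips on key k, keypad swung back phi, key pressed d (negative: hovering)"""
    R=Ro.from_rotvec(phi*A); a=np.radians(14.)
    n=R.apply(-np.sin(a)*H+[0,0,np.cos(a)])
    tip=hinge+R.apply(np.array(K0[k] if p is None else p)-hinge)-d*n
    z=-n; y=np.array([np.cos(np.radians(yaw)),np.sin(np.radians(yaw)),0]); y-=y@z*z; y/=np.linalg.norm(y)
    return tip-over*z, Ro.from_matrix(np.c_[np.cross(y,z),y,z])
def rel(P,R,P0=None,R0=None):
    if P0 is None: s=robot.read_state(); P0,R0=s['position'],Ro.from_quat(s['tool_rot'])
    return ((P-P0)*1000).round(1).tolist(), np.degrees((R*R0.inv()).as_rotvec()).round(2).tolist()
E
python3 - <<'E'
from kp import *
t=target('round',0,-.045); print(t[0],rel(*t))
print('mid',rel(*t)[0], np.linalg.norm(rel(*t)[1]))
for phi,d in[(0,-.01),(0,0),(.05,.003),(.1,.006),(.15,.006),(.2,.006)]:
    print(phi,d,rel(*target('round',phi,d),*t))
E
```

```text
[ 0.60634898 -0.02765582  0.18260981] ([454.6, 603.8, -29.9], [-5.93, -13.58, 62.57])
mid [454.6, 603.8, -29.9] 64.30074805163622
0 -0.01 ([8.4, 1.2, -34.0], [0.0, 0.0, 0.0])
0 0 ([10.8, 1.5, -43.7], [0.0, 0.0, 0.0])
0.05 0.003 ([15.3, 2.1, -50.9], [-0.45, 2.83, 0.21])
0.1 0.006 ([19.2, 2.7, -58.4], [-0.87, 5.66, 0.38])
0.15 0.006 ([22.4, 3.1, -63.1], [-1.28, 8.5, 0.49])
0.2 0.006 ([25.3, 3.6, -68.0], [-1.68, 11.34, 0.56])
```

>>> move_arm(steps=[{"slide": [28,38,0],"rot": [-0.4,-0.9,4],"gripper": 0},{"slide": [56,76,0],"rot": [-0.8,-1.7,8],"gripper": 0},{"slide": [85,113,0],"rot": [-1.2,-2.6,12],"gripper": 0},{"slide": [113,151,0],"rot": [-1.5,-3.4,16],"gripper": 0},{"slide": [142,189,0],"rot": [-1.9,-4.3,20],"gripper": 0},{"slide": [170,227,0],"rot": [-2.3,-5.1,24],"gripper": 0},{"slide": [199,264,0],"rot": [-2.6,-5.9,28],"gripper": 0},{"slide": [227,302,0],"rot": [-3,-6.8,31.3],"gripper": 0}], newtons=20)

```text
clock: 0.9
position: [0.3798, -0.3284, 0.2133]
tool_rot: [0.922, 0.382, 0.055, 0.033]
contact_force: [0.6, 0.6, 0.3]
finger_gap: -0.001
```

>>> move_arm(steps=[{"slide": [28,38,0],"rot": [-0.4,-0.9,4],"gripper": 0},{"slide": [56,76,0],"rot": [-0.8,-1.7,8],"gripper": 0},{"slide": [85,113,0],"rot": [-1.2,-2.6,12],"gripper": 0},{"slide": [113,151,-5],"rot": [-1.5,-3.4,16],"gripper": 0},{"slide": [142,189,-10],"rot": [-1.9,-4.3,20],"gripper": 0},{"slide": [170,227,-15],"rot": [-2.3,-5.1,24],"gripper": 0},{"slide": [199,264,-22],"rot": [-2.6,-5.9,28],"gripper": 0},{"slide": [227,302,-30],"rot": [-3,-6.8,31.3],"gripper": 0}])

```text
clock: 1.7
position: [0.6069, -0.0267, 0.183]
tool_rot: [0.779, 0.615, 0.106, 0.063]
contact_force: [0.1, -0.7, 0.4]
finger_gap: -0.0
```

Run:
```python
from kp import *
print(robot.read_state(),robot.finger_overhang)
t=target('round',0,-.01); print(rel(*t))
a=shot('wrist','w1')[0]; b=shot('scene','s1')[0]
cv2.imwrite('pics/ws1.png',np.hstack([a[:,:,::-1][::1],cv2.resize(b[120:280,190:310,::-1],(288,384),interpolation=cv2.INTER_CUBIC)]))
```

```text
{'clock': 1.7, 'qpos': array([ 0.1991721 ,  0.50754646, -0.25903352,  1.92071047,  0.20375856,
        0.48928535, -0.4159393 ]), 'joint_velocities': array([-0.81898292,  0.37536517,  0.10621991, -0.38781414,  0.31057158,
       -0.13508457, -0.35779938]), 'effort': array([  2.65678145, -49.01051402,  -3.57641123, -14.62657481,
        -0.39952182,  -0.85108548,   0.41768367]), 'position': array([ 0.60687725, -0.02668862,  0.18295326]), 'tool_rot': array([0.77895009, 0.61484561, 0.10612068, 0.06276968]), 'contact_force': array([ 0.08031511, -0.71560147,  0.36020798]), 'ft_torque': array([-0.09110776,  0.20875717, -0.01743331]), 'finger_gap': -0.0004155230226780012} 0.022
([7.9, 0.2, -34.3], [0.09, 0.18, -0.14])
```

View pics/ws1.png

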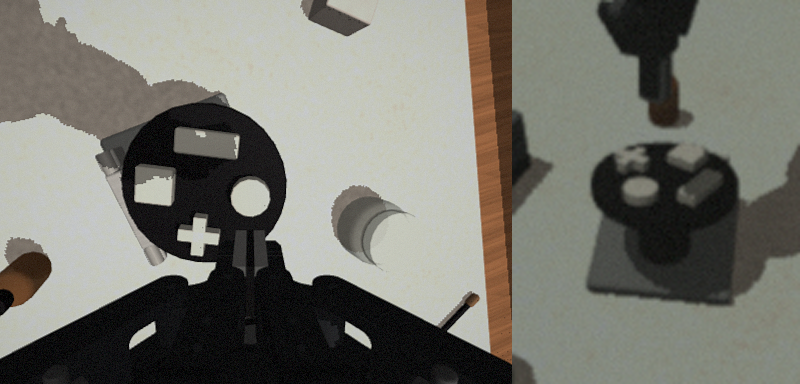

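The wrist view shows the shut fingers in line with the round key (250,197). The scene crop shows the fingertips above it. Now I come down to contact.

>>> move_arm(steps=[{"slide": [3,0,-12],"rot": [0,0,0],"gripper": 0},{"slide": [6,0,-24],"rot": [0,0,0],"gripper": 0},{"slide": [8,0,-34],"rot": [0,0,0],"gripper": 0},{"slide": [9,0,-38],"rot": [0,0,0],"gripper": 0},{"slide": [10,0.2,-41],"rot": [0,0,0],"gripper": 0},{"slide": [10,0.2,-42],"rot": [0,0,0],"gripper": 0},{"slide": [10.3,0.2,-43],"rot": [0,0,0],"gripper": 0},{"slide": [10.5,0.2,-44],"rot": [0,0,0],"gripper": 0}])

```text
clock: 2.6
position: [0.6166, -0.0279, 0.1397]
tool_rot: [0.78, 0.614, 0.106, 0.063]
contact_force: [0.2, -0.1, -1.4]
finger_gap: 0.002
```

Run:
```python
from kp import *
s=robot.read_state(); print(s['contact_force'],s['ft_torque'],s['position'])
for phi,d in[(0,0),(.03,.003),(.06,.006),(.1,.006),(.15,.006)]: print(phi,d,rel(*target('round',phi,d)))
```

```text
[ 0.21105703 -0.09841351 -1.41894844] [-0.02449067  0.26551751 -0.00440799] [ 0.61664932 -0.02787605  0.13968699]
0 0 ([0.5, 1.7, -0.7], [0.07, 0.19, -0.01])
0.03 0.003 ([3.5, 2.2, -6.2], [-0.2, 1.89, 0.12])
0.06 0.006 ([6.2, 2.5, -11.8], [-0.46, 3.59, 0.24])
0.1 0.006 ([8.9, 2.9, -15.5], [-0.8, 5.85, 0.36])
0.15 0.006 ([12.1, 3.4, -20.2], [-1.21, 8.69, 0.47])
```

>>> move_arm(steps=[{"slide": [0.9,0.7,-1.5],"rot": [0,0.4,0],"gripper": 0},{"slide": [1.7,1.2,-3],"rot": [0,0.9,0],"gripper": 0},{"slide": [2.5,1.7,-4.5],"rot": [-0.1,1.4,0.1],"gripper": 0},{"slide": [3.4,2.2,-6],"rot": [-0.2,1.9,0.1],"gripper": 0},{"slide": [4.1,2.3,-7.5],"rot": [-0.2,2.3,0.1],"gripper": 0},{"slide": [4.8,2.4,-9],"rot": [-0.3,2.8,0.2],"gripper": 0},{"slide": [5.5,2.5,-10.5],"rot": [-0.4,3.2,0.2],"gripper": 0},{"slide": [6.2,2.5,-12],"rot": [-0.4,3.6,0.2],"gripper": 0}])

```text
clock: 3.4
position: [0.6226, -0.0252, 0.1271]
tool_rot: [0.781, 0.617, 0.079, 0.046]
contact_force: [0.2, 0.9, 0.0]
finger_gap: -0.005
```

Run:
```python
from kp import *
s=robot.read_state(); print(s['contact_force'],s['ft_torque'],s['position'])
for phi,d in[(.06,.006),(.1,.006),(.15,.006)]: print(phi,d,rel(*target('round',phi,d)))
b=shot('scene','s2')[0]
cv2.imwrite('pics/s2c.png',cv2.resize(b[130:270,190:320,::-1],None,fx=4,fy=4,interpolation=cv2.INTER_CUBIC))
```

```text
[0.19527401 0.91122199 0.04268821] [-0.01711399  0.17775278 -0.01321785] [ 0.62263605 -0.02520149  0.12714606]
0.06 0.006 ([0.2, -0.1, 0.7], [-0.06, -0.1, 0.03])
0.1 0.006 ([2.9, 0.2, -2.9], [-0.4, 2.17, 0.15])
0.15 0.006 ([6.1, 0.7, -7.6], [-0.81, 5.0, 0.27])
```

View pics/s2c.png

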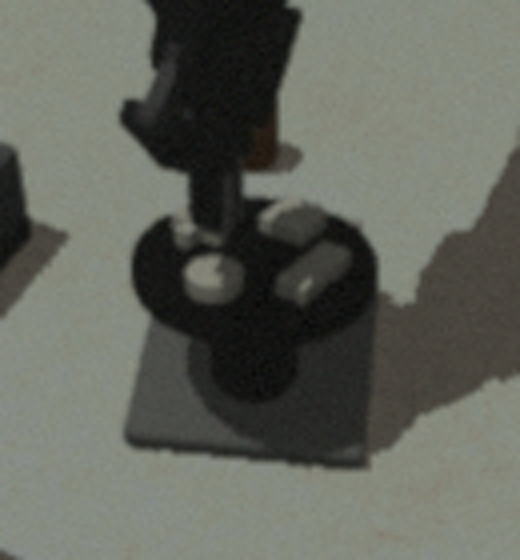

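The crop shows the fingertips at (212,235), behind the round key at (213,278) and near the cross key, with no contact. I'll locate the tips from depth before pushing any further.

Run:
```python
from kp import *
s=robot.read_state(); Rt=Ro.from_quat(s['tool_rot']); P=s['position']
q=ld('s2'); 
def proj(X): c=q['R']@X+q['t']; return (q['K']@c/c[2])[:2]
for d in(0,.01,.022,.035): print('tool z',d,((proj(P+Rt.apply([0,0,d]))-[190,130])*4).round())
for k in K0: print(k,((proj(np.array(K0[k]))-[190,130])*4).round())
X,ok=cloud('s2'); 
for (u,v) in[(200,180),(212,200),(212,220),(212,230),(230,215),(213,278),(190,235),(213,240),(213,245)]:
    x=X[130+v//4,190+u//4]; print((u,v),x.round(4),'in tool',Rt.inv().apply(x-P).round(4))
t,_,c=shot('top','t2')
X,ok=cloud('t2'); m=ok&(abs(X[...,0]-.58)<.12)&(abs(X[...,1])<.12)
print('top robot min z', m.sum())
```

```text
tool z 0 [211. 256.]
tool z 0.01 [211. 272.]
tool z 0.022 [211. 291.]
tool z 0.035 [211. 312.]
round [212. 268.]
bar [308. 260.]
square [289. 211.]
(200, 180) [ 0.6241 -0.0292  0.1781] in tool [-0.0002  0.0106 -0.0501]
(212, 200) [ 0.63   -0.0219  0.1725] in tool [ 0.0079  0.0136 -0.0433]
(212, 220) [ 0.6317 -0.0217  0.1611] in tool [ 0.0077  0.0132 -0.0318]
(212, 230) [ 0.6309 -0.022   0.1549] in tool [ 0.0068  0.0116 -0.0259]
(230, 215) [ 0.626  -0.0154  0.1624] in tool [ 0.0126  0.0066 -0.034 ]
(213, 278) [ 0.6292 -0.0233  0.1194] in tool [0.0027 0.0043 0.0087]
(190, 235) [ 0.5932 -0.0466  0.1087] in tool [-0.0287 -0.0266  0.0121]
(213, 240) [ 0.5893 -0.035   0.1019] in tool [-0.0188 -0.0342  0.0184]
(213, 245) [ 0.5893 -0.0351  0.0989] in tool [-0.0191 -0.0347  0.0214]
top robot min z 14791
```

Run:
```python
from kp import *
s=robot.read_state(); Rt=Ro.from_quat(s['tool_rot']); P=s['position']; print(P)
p,d,c=shot('wrist','w3'); X,ok=cloud('w3')
for (u,v) in [(250,225),(250,230),(240,234),(260,234),(245,245),(255,245),(245,260),(255,260)]:
    print((u,v),X[v,u].round(4),'tool',Rt.inv().apply(X[v,u]-P).round(4))
# everything close to the tool axis, in tool frame, from all views
for f in('w3','s2','t2'):
    X,ok=cloud(f); L=Rt.inv().apply((X-P).reshape(-1,3)).reshape(X.shape); m=ok&(abs(L[...,0])<.02)&(abs(L[...,1])<.03)&(L[...,2]>-.05)&(L[...,2]<.03)
    print(f,m.sum(),np.histogram(L[m][:,2],np.arange(-.05,.031,.005))[0])
a=p[150:330,170:330,::-1]; b=ld('s2')['p'][140:230,200:280,::-1]
cv2.imwrite('pics/w3c.png',np.hstack([cv2.resize(a,(480,540),interpolation=2)]))
```

```text
[ 0.62281306 -0.02527546  0.12710638]
(250, 225) [ 0.6243 -0.0252  0.1177] tool [-0.0002 -0.0002  0.0095]
(250, 230) [ 0.6209 -0.0158  0.1495] tool [ 0.0102 -0.0003 -0.0221]
(240, 234) [ 0.6157 -0.0149  0.1534] tool [ 0.0103 -0.0048 -0.0268]
(260, 234) [ 0.6242 -0.0163  0.1565] tool [ 0.011   0.0042 -0.0284]
(245, 245) [ 0.616  -0.0155  0.1652] tool [ 0.0105 -0.0024 -0.0385]
(255, 245) [ 0.62   -0.0167  0.1654] tool [ 0.0103  0.0018 -0.0379]
(245, 260) [ 0.6139 -0.0164  0.1767] tool [ 0.0099 -0.0022 -0.0502]
(255, 260) [ 0.6175 -0.017   0.1781] tool [ 0.0103  0.0016 -0.0508]
w3 6688 [ 358  385  332  307  265   80    0    0    0    0    0  921  479 2160
 1401    0]
s2 550 [ 29  28  27  31  23  13   8   0   0   0   0  63  62 157  76  33]
t2 0 [0 0 0 0 0 0 0 0 0 0 0 0 0 0 0 0]
```

View pics/w3c.png

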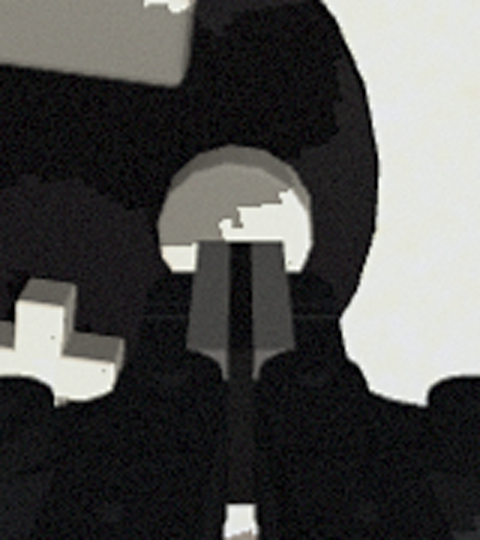

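The depth reading settles it. The shut fingertips are at tool z = -22 mm, not +22 mm ahead of the TCP, and are still 31 mm above the round key, which reads unpressed at z = 0.118. I'll plan with the measured tip position.

```bash
sed -i 's/over=.022/over=-.022/' kp.py
python3 - <<'E'
from kp import *
for phi,d in[(0,-.01),(0,-.003),(0,0),(.03,.003),(.06,.006),(.1,.006),(.15,.006)]: print(phi,d,rel(*target('round',phi,d)))
E
```

```text
0 -0.01 ([2.6, 0.3, -21.2], [0.47, -3.47, -0.22])
0 -0.003 ([4.3, 0.6, -28.0], [0.47, -3.47, -0.22])
0 0 ([5.0, 0.7, -30.9], [0.47, -3.47, -0.22])
0.03 0.003 ([6.8, 0.9, -36.7], [0.2, -1.77, -0.08])
0.06 0.006 ([8.2, 1.1, -42.5], [-0.07, -0.07, 0.04])
0.1 0.006 ([9.2, 1.2, -46.5], [-0.4, 2.19, 0.16])
0.15 0.006 ([10.2, 1.4, -51.5], [-0.82, 5.03, 0.28])
```

>>> move_arm(steps=[{"slide": [1.5,0.2,-10],"rot": [0.2,-1.5,-0.1],"gripper": 0},{"slide": [3,0.4,-20],"rot": [0.4,-3,-0.2],"gripper": 0},{"slide": [4,0.5,-26],"rot": [0.4,-3.4,-0.2],"gripper": 0},{"slide": [4.3,0.6,-28],"rot": [0.4,-3.4,-0.2],"gripper": 0},{"slide": [5,0.7,-30.5],"rot": [0.4,-3.2,-0.2],"gripper": 0},{"slide": [5.5,0.7,-32.5],"rot": [0.4,-2.7,-0.1],"gripper": 0},{"slide": [6.1,0.8,-34.5],"rot": [0.3,-2.2,-0.1],"gripper": 0},{"slide": [6.8,0.9,-36.5],"rot": [0.2,-1.8,-0.1],"gripper": 0}])

```text
clock: 4.35
position: [0.6299, -0.0244, 0.0911]
tool_rot: [0.781, 0.616, 0.093, 0.054]
contact_force: [-1.4, -0.1, 2.6]
finger_gap: -0.001
```

Run:
```python
from kp import *
s=robot.read_state(); print(s['contact_force'],s['ft_torque'],s['position'])
for phi,d in[(.03,.003),(.06,.006),(.1,.006),(.15,.006)]: print(phi,d,rel(*target('round',phi,d)))
```

```text
[-1.42807938 -0.13607865  2.58298682] [-0.04421192  0.40995176 -0.02712283] [ 0.62986922 -0.0243704   0.09105313]
0.03 0.003 ([-0.5, -0.0, -0.6], [-0.0, 0.04, 0.02])
0.06 0.006 ([1.0, 0.2, -6.4], [-0.26, 1.74, 0.13])
0.1 0.006 ([2.0, 0.3, -10.4], [-0.6, 4.01, 0.26])
0.15 0.006 ([3.0, 0.4, -15.4], [-1.01, 6.84, 0.38])
```

>>> move_arm(steps=[{"slide": [0.1,0,-1],"rot": [0,0.4,0],"gripper": 0},{"slide": [0.2,0,-2],"rot": [0,0.7,0],"gripper": 0},{"slide": [0.4,0.1,-3],"rot": [0,1,0.1],"gripper": 0},{"slide": [0.6,0.1,-4],"rot": [-0.1,1.3,0.1],"gripper": 0},{"slide": [0.8,0.1,-5],"rot": [-0.2,1.6,0.1],"gripper": 0},{"slide": [1,0.2,-6],"rot": [-0.3,1.8,0.1],"gripper": 0},{"slide": [1,0.2,-6],"rot": [-0.3,1.8,0.1],"gripper": 0},{"slide": [1,0.2,-6],"rot": [-0.3,1.8,0.1],"gripper": 0}])

```text
clock: 5.15
position: [0.6311, -0.0242, 0.0852]
tool_rot: [0.781, 0.617, 0.079, 0.047]
contact_force: [1.3, -0.3, 4.0]
finger_gap: 0.004
```

```bash
cat > chk.py <<'E'
from kp import *
import sys
k=sys.argv[1]
s=robot.read_state(); print(s['contact_force'],s['ft_torque'],s['position'])
for phi,d in[(.06,.006),(.1,.006),(.15,.006),(.2,.006)]: print(phi,d,rel(*target(k,phi,d)))
# pod face fit + key depth from the wrist: points in tool frame around the tip
Rt=Ro.from_quat(s['tool_rot']); P=s['position']
p,d,c=shot('wrist',sys.argv[2]); X,ok=cloud(sys.argv[2])
# other keys/pod height relative to a plane fit of dark pod points
R=np.linalg.norm(X-(P+Rt.apply([0,0,-.022])),axis=-1)
m=ok&(R<.085)&(R>.012)&(X[...,2]>.07)&(Rt.inv().apply((X-P).reshape(-1,3)).reshape(X.shape)[...,2]>-.018)
dark=m&(p.max(2)<60); Q=X[dark]
for _ in range(6):
    c0=Q.mean(0); n=np.linalg.svd(Q-c0,full_matrices=False)[2][2]; n*=np.sign(n[2]); r=(X[dark]-c0)@n; Q=X[dark][abs(r)<max(.003,0)]
print('face n',n.round(3),'tilt to front deg',np.degrees(np.arctan2(-n@H,n[2])).round(2),'tip above face mm',(((P+Rt.apply([0,0,-.022]))-c0)@n*1000).round(1),len(Q))
E
python3 chk.py round w4
```

```text
[ 1.34157946 -0.25905925  4.00166225] [-0.02625856 -0.27661693  0.01057334] [ 0.63114563 -0.02420805  0.0851566 ]
0.06 0.006 ([-0.3, -0.0, -0.6], [0.04, 0.03, 0.03])
0.1 0.006 ([0.7, 0.1, -4.5], [-0.3, 2.29, 0.15])
0.15 0.006 ([1.7, 0.3, -9.5], [-0.71, 5.13, 0.27])
0.2 0.006 ([2.4, 0.4, -14.5], [-1.11, 7.97, 0.34])
face n [-0.141 -0.017  0.99 ] tilt to front deg 8.14 tip above face mm 9.6 23405
```

>>> move_arm(steps=[{"slide": [0.3,0,-1.6],"rot": [-0.1,0.8,0],"gripper": 0},{"slide": [0.6,0.1,-3.2],"rot": [-0.2,1.7,0.1],"gripper": 0},{"slide": [0.9,0.1,-4.8],"rot": [-0.3,2.5,0.1],"gripper": 0},{"slide": [1.2,0.2,-6.4],"rot": [-0.4,3.4,0.2],"gripper": 0},{"slide": [1.5,0.2,-8],"rot": [-0.5,4.2,0.2],"gripper": 0},{"slide": [1.7,0.3,-9.5],"rot": [-0.7,5.1,0.3],"gripper": 0},{"slide": [1.7,0.3,-9.5],"rot": [-0.7,5.1,0.3],"gripper": 0},{"slide": [1.7,0.3,-9.5],"rot": [-0.7,5.1,0.3],"gripper": 0}])

```text
clock: 6.0
position: [0.6327, -0.0239, 0.0753]
tool_rot: [0.782, 0.621, 0.04, 0.024]
contact_force: [2.1, -0.4, 4.4]
finger_gap: 0.001
```

```bash
python3 chk.py round w5
```

```text
[ 2.14801824 -0.39252119  4.448541  ] [-0.03346231 -0.508306   -0.02061007] [ 0.63268969 -0.02394953  0.07529291]
0.06 0.006 ([-1.8, -0.3, 9.3], [0.74, -5.15, -0.27])
0.1 0.006 ([-0.9, -0.1, 5.4], [0.4, -2.88, -0.14])
0.15 0.006 ([0.1, 0.0, 0.4], [-0.01, -0.05, -0.03])
0.2 0.006 ([0.9, 0.1, -4.6], [-0.41, 2.79, 0.04])
face n [-0.06  -0.006  0.998] tilt to front deg 3.48 tip above face mm 7.9 23870
```

>>> move_arm(steps=[{"slide": [0.3,0,-1.6],"rot": [-0.1,1.2,0],"gripper": 0},{"slide": [0.6,0.1,-3.2],"rot": [-0.2,2.4,0],"gripper": 0},{"slide": [0.9,0.1,-4.8],"rot": [-0.4,3.6,0],"gripper": 0},{"slide": [1.2,0.1,-6.4],"rot": [-0.6,4.8,0],"gripper": 0},{"slide": [1.4,0.2,-8],"rot": [-0.7,5.9,0],"gripper": 0},{"slide": [1.6,0.2,-9.6],"rot": [-0.8,7,0],"gripper": 0},{"slide": [1.6,0.2,-9.6],"rot": [-0.8,7,0],"gripper": 0},{"slide": [1.6,0.2,-9.6],"rot": [-0.8,7,0],"gripper": 0}])

```text
clock: 6.85
position: [0.6333, -0.0238, 0.0655]
tool_rot: [0.783, 0.622, -0.013, -0.009]
contact_force: [0.7, -0.5, 6.4]
finger_gap: 0.001
```

```bash
python3 chk.py round w6
```

```text
[ 0.72875178 -0.54755487  6.36095318] [-0.08784016 -0.21266448  0.0605049 ] [ 0.63331255 -0.02384737  0.06552136]
0.06 0.006 ([-2.5, -0.4, 19.1], [1.54, -12.26, -0.28])
0.1 0.006 ([-1.5, -0.2, 15.1], [1.21, -10.0, -0.15])
0.15 0.006 ([-0.5, -0.1, 10.2], [0.8, -7.16, -0.03])
0.2 0.006 ([0.3, 0.0, 5.2], [0.4, -4.32, 0.05])
face n [0.035 0.005 0.999] tilt to front deg -2.05 tip above face mm 8.0 23630
```

```bash
cat > keyh.py <<'E'
from kp import *
import sys
def heights(f):
    X,ok=cloud(f); p=ld(f)['p'].astype(int)
    dk=(p.max(2)<60)&ok&(abs(X[...,0]-.59)<.09)&(abs(X[...,1]+.014)<.075)&(X[...,2]>.06)
    Q=X[dk]; rng=np.random.default_rng(0); best=0
    for _ in range(200):
        a=Q[rng.choice(len(Q),3)]; n=np.cross(a[1]-a[0],a[2]-a[0]); n/=np.linalg.norm(n)+1e-12
        if abs(n[2])<.85: continue
        c=(abs((Q-a[0])@n)<.003).sum()
        if c>best: best,b=c,(n*np.sign(n[2]),a[0])
    n,c=b; q=Q[abs((Q-c)@n)<.003]; c=q.mean(0); n=np.linalg.svd(q-c,full_matrices=False)[2][2]; n*=np.sign(n[2])
    hh=(X-c)@n
    m=((p.min(2)>85)&ok&(hh>.001)&(hh<.014)&(np.linalg.norm(X-c,axis=-1)<.08)).astype(np.uint8)
    N,lab,st,ce=cv2.connectedComponentsWithStats(m)
    print(f,'n',n.round(3),'tilt',np.degrees(np.arctan2(-n@H,n[2])).round(2))
    for i in range(1,N):
        if st[i,4]>60: s=lab==i; print('   px',ce[i].round(),st[i,4],'h p50,p90',(np.percentile(hh[s],[50,90])*1000).round(1),'xyz',X[s].mean(0).round(4))
for f in sys.argv[1:]: heights(f)
E
python3 keyh.py w3 w4 w5 w6
```

```text
w3 n [-0.246 -0.03   0.969] tilt 14.32
   px [191. 156.] 2781 h p50,p90 [10.  10.9] xyz [0.6028 0.0203 0.1136]
   px [125. 208.] 2315 h p50,p90 [ 9.9 10.7] xyz [ 5.586e-01 -1.000e-04  1.014e-01]
   px [249. 219.] 1378 h p50,p90 [ 9.9 10.7] xyz [ 0.6243 -0.0217  0.1174]
   px [184. 266.] 1206 h p50,p90 [ 9.6 10.6] xyz [ 0.5805 -0.0431  0.1047]
w4 n [-0.141 -0.016  0.99 ] tilt 8.18
   px [182. 167.] 4317 h p50,p90 [10.  10.8] xyz [0.6077 0.0212 0.1049]
   px [ 99. 233.] 3752 h p50,p90 [ 9.9 10.7] xyz [0.5627 0.001  0.0979]
   px [256. 229.] 730 h p50,p90 [5.3 6.4] xyz [ 0.6326 -0.0166  0.1033]
w5 n [-0.061 -0.006  0.998] tilt 3.52
   px [183. 167.] 4406 h p50,p90 [10.  10.8] xyz [0.6112 0.0216 0.0981]
   px [ 99. 233.] 3852 h p50,p90 [ 9.8 10.7] xyz [0.566  0.0012 0.0949]
   px [257. 229.] 699 h p50,p90 [3.8 4.8] xyz [ 0.6361 -0.0165  0.0935]
w6 n [0.035 0.006 0.999] tilt -2.02
   px [183. 167.] 4351 h p50,p90 [10.  10.8] xyz [0.6147 0.0221 0.0897]
   px [101. 232.] 3761 h p50,p90 [ 9.9 10.7] xyz [0.5694 0.0015 0.091 ]
   px [258. 230.] 700 h p50,p90 [3.8 4.7] xyz [ 0.6391 -0.0162  0.0832]
```

The key heights over the pod face are clear: the round key is down to 3.8 mm, which is fully home, and the others stand at 10 mm. Now I retract and move over to the bar.

```bash
sed -i 's/over=-.022/over=-.018/' kp.py
python3 - <<'E'
from kp import *
for k,phi,d in[('round',.15,.006),('round',0,-.02),('bar',0,-.02)]: print(k,phi,d,rel(*target(k,phi,d)))
E
```

```text
round 0.15 0.006 ([-0.8, -0.1, 14.1], [0.8, -7.15, -0.03])
round 0 -0.02 ([-11.4, -1.6, 53.9], [2.05, -15.66, -0.54])
bar 0 -0.02 ([-32.3, 42.7, 50.1], [2.05, -15.66, -0.54])
```

>>> move_arm(steps=[{"slide": [-0.4,0,7],"rot": [0.4,-3.6,0],"gripper": 0},{"slide": [-0.8,-0.1,14],"rot": [0.8,-7.2,0],"gripper": 0},{"slide": [-5,-0.6,28],"rot": [1.4,-11.5,-0.2],"gripper": 0},{"slide": [-9,-1,44],"rot": [2,-15.6,-0.5],"gripper": 0},{"slide": [-11.4,-1.6,54],"rot": [2,-15.6,-0.5],"gripper": 0},{"slide": [-18,13,54],"rot": [2,-15.6,-0.5],"gripper": 0},{"slide": [-25,28,52],"rot": [2,-15.6,-0.5],"gripper": 0},{"slide": [-32.3,42.7,50],"rot": [2,-15.6,-0.5],"gripper": 0}])

```text
clock: 7.7
position: [0.6008, 0.0194, 0.115]
tool_rot: [0.78, 0.614, 0.104, 0.061]
contact_force: [-0.1, -0.5, -0.3]
finger_gap: -0.004
```

```bash
python3 - <<'E'
from kp import *
shot('wrist','w7'); shot('top','t7')
for k,phi,d in[('bar',0,-.02),('bar',0,-.003),('bar',.05,.002),('bar',.1,.006)]: print(k,phi,d,rel(*target(k,phi,d)))
E
python3 keyh.py w7 t0
```

```text
bar 0 -0.02 ([1.1, -3.0, 1.1], [0.01, -0.23, -0.28])
bar 0 -0.003 ([5.2, -2.4, -15.4], [0.01, -0.23, -0.28])
bar 0.05 0.002 ([8.1, -2.0, -24.3], [-0.44, 2.6, -0.07])
bar 0.1 0.006 ([10.2, -1.7, -32.4], [-0.87, 5.43, 0.1])
w7 n [-0.243 -0.013  0.97 ] tilt 14.03
   px [251. 226.] 1949 h p50,p90 [10.3 11. ] xyz [0.6023 0.0216 0.1137]
   px [184. 268.] 1054 h p50,p90 [ 9.7 10.6] xyz [0.5607 0.0057 0.1024]
   px [306. 277.] 245 h p50,p90 [ 9.6 10.4] xyz [ 0.6247 -0.0158  0.118 ]
   px [249. 335.] 160 h p50,p90 [8.9 9.7] xyz [ 0.5851 -0.0468  0.1069]
t0 n [-0.251 -0.03   0.967] tilt 14.65
   px [261. 161.] 182 h p50,p90 [ 9.7 11.7] xyz [ 0.6237 -0.0264  0.1174]
   px [237. 172.] 220 h p50,p90 [ 9.8 12.3] xyz [0.6028 0.0197 0.1136]
   px [272. 185.] 147 h p50,p90 [10.3 12.3] xyz [ 0.5788 -0.0474  0.1057]
   px [248. 196.] 204 h p50,p90 [10.1 12.5] xyz [ 0.5586 -0.0011  0.1017]
```

>>> move_arm(steps=[{"slide": [3,-1.2,-5],"rot": [0,-0.2,0],"gripper": 0},{"slide": [5,-1.2,-12],"rot": [0,-0.2,0],"gripper": 0},{"slide": [6.5,-1.1,-16.5],"rot": [-0.1,0.3,0],"gripper": 0},{"slide": [7.5,-1,-20],"rot": [-0.2,1.2,0],"gripper": 0},{"slide": [8.5,-0.8,-23.5],"rot": [-0.4,2.3,0],"gripper": 0},{"slide": [9.5,-0.7,-26.5],"rot": [-0.6,3.4,0],"gripper": 0},{"slide": [10.5,-0.5,-29.5],"rot": [-0.8,4.5,0],"gripper": 0},{"slide": [11,-0.4,-32.4],"rot": [-0.9,5.4,0.1],"gripper": 0}])

```text
clock: 8.6
position: [0.6128, 0.0179, 0.0833]
tool_rot: [0.783, 0.618, 0.063, 0.039]
contact_force: [-0.6, -3.5, 3.4]
finger_gap: 0.006
```

```bash
sed -i 's/bar=\[.*square=.*\])/bar=[.6025,.0202,.1137],square=[.5586,-.0003,.1018])/' kp.py
python3 - <<'E'
from kp import *
shot('wrist','w8'); s=robot.read_state(); print(s['contact_force'],s['position'])
for k,phi,d in[('bar',.1,.006),('bar',.15,.006),('bar',.2,.006),('bar',.25,.006)]: print(k,phi,d,rel(*target(k,phi,d)))
E
python3 keyh.py w8
```

```text
[-0.16888198 -1.30577193  2.74127322] [0.61332162 0.01803898 0.08306311]
bar 0.1 0.006 ([-2.3, 3.4, -1.0], [0.11, 0.25, 0.26])
bar 0.15 0.006 ([-1.2, 3.5, -5.2], [-0.3, 3.09, 0.37])
bar 0.2 0.006 ([-0.3, 3.6, -9.6], [-0.69, 5.93, 0.43])
bar 0.25 0.006 ([0.3, 3.7, -13.9], [-1.08, 8.77, 0.45])
w8 n [-0.137 -0.012  0.99 ] tilt 7.9
   px [238. 235.] 1685 h p50,p90 [6.1 6.9] xyz [0.6059 0.0244 0.1006]
   px [145. 280.] 149 h p50,p90 [ 9.6 10.5] xyz [0.5567 0.0141 0.0972]
```

>>> move_arm(steps=[{"slide": [0.2,0.1,-1.6],"rot": [-0.1,1,0],"gripper": 0},{"slide": [0.4,0.1,-3.2],"rot": [-0.2,2,0.1],"gripper": 0},{"slide": [0.6,0.2,-4.8],"rot": [-0.3,3,0.1],"gripper": 0},{"slide": [0.8,0.2,-6.4],"rot": [-0.4,4,0.1],"gripper": 0},{"slide": [1,0.2,-8],"rot": [-0.6,5,0.2],"gripper": 0},{"slide": [1.2,0.2,-9.6],"rot": [-0.7,5.9,0.2],"gripper": 0},{"slide": [1.2,0.2,-9.6],"rot": [-0.7,5.9,0.2],"gripper": 0},{"slide": [1.2,0.2,-9.6],"rot": [-0.7,5.9,0.2],"gripper": 0}])

```text
clock: 9.45
position: [0.6144, 0.0186, 0.0739]
tool_rot: [0.784, 0.621, 0.02, 0.012]
contact_force: [1.3, -4.6, 5.7]
finger_gap: -0.002
```

```bash
python3 - <<'E'
from kp import *
shot('wrist','w9'); s=robot.read_state(); print(s['contact_force'],s['position'])
for k,phi,d in[('bar',.2,.006),('bar',.25,.006),('bar',.1,.006),('bar',0,-.02),('square',0,-.02)]: print(k,phi,d,rel(*target(k,phi,d)))
E
python3 keyh.py w9
```

```text
[ 1.75514367 -3.33449377  5.46431568] [0.6143871  0.01861125 0.07395288]
bar 0.2 0.006 ([-1.4, 3.1, -0.4], [-0.0, 0.16, 0.21])
bar 0.25 0.006 ([-0.7, 3.2, -4.8], [-0.4, 2.99, 0.23])
bar 0.1 0.006 ([-3.3, 2.8, 8.1], [0.8, -5.52, 0.03])
bar 0 -0.02 ([-12.4, 1.5, 41.7], [1.65, -11.18, -0.35])
square 0 -0.02 ([-56.3, -19.0, 29.8], [1.65, -11.18, -0.35])
w9 n [-0.053 -0.     0.999] tilt 3.01
   px [239. 236.] 1635 h p50,p90 [4.  4.8] xyz [0.6093 0.0248 0.0916]
   px [143. 281.] 119 h p50,p90 [ 9.4 10.2] xyz [0.5595 0.0148 0.0944]
```

```bash
python3 - <<'E'
from kp import *
b=shot('scene','s9')[0]; a=ld('w9')['p']
cv2.imwrite('pics/v9.png',np.hstack([cv2.resize(a[120:360,110:400,::-1],(400,331),interpolation=2),cv2.resize(b[150:250,200:320,::-1],(397,331),interpolation=2)]))
E
python3 keyh.py s9
```

```text
s9 n [0.008 0.053 0.999] tilt -0.9
```

View pics/v9.png

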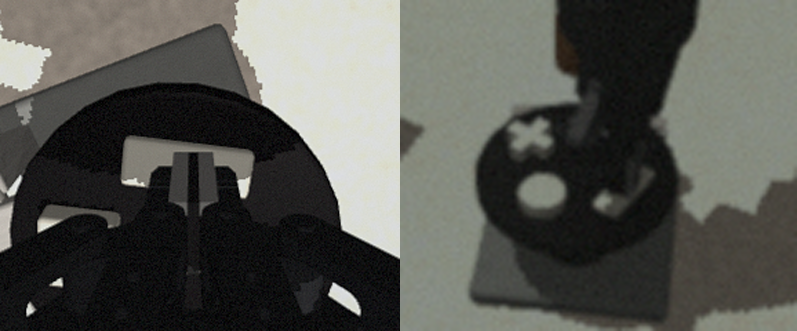

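The bar is seated (wrist crop, key under the fingers at (187,165)). The round key (542,190) and the cross key (528,135) stand free in the scene crop. On to the square key.

>>> move_arm(steps=[{"slide": [-1.5,1,7],"rot": [0.7,-4.5,0],"gripper": 0},{"slide": [-5,1,19],"rot": [1.2,-8,-0.2],"gripper": 0},{"slide": [-9,1,31],"rot": [1.6,-11.2,-0.3],"gripper": 0},{"slide": [-12.4,1,42],"rot": [1.6,-11.2,-0.3],"gripper": 0},{"slide": [-28,-6,38],"rot": [1.6,-11.2,-0.3],"gripper": 0},{"slide": [-44,-13,34],"rot": [1.6,-11.2,-0.3],"gripper": 0},{"slide": [-56,-19,30],"rot": [1.6,-11.2,-0.3],"gripper": 0},{"slide": [-56,-19,30],"rot": [1.6,-11.2,-0.3],"gripper": 0}])

```text
clock: 10.35
position: [0.5555, -0.0004, 0.1028]
tool_rot: [0.78, 0.615, 0.103, 0.06]
contact_force: [-0.3, -1.7, -0.2]
finger_gap: 0.002
```

```bash
python3 - <<'E'
from kp import *
shot('wrist','w10'); s=robot.read_state(); print(s['contact_force'],s['position'])
for k,phi,d in[('square',0,-.003),('square',.05,.004),('square',.1,.006),('square',.2,.006),('square',.3,.006)]: print(k,phi,d,rel(*target(k,phi,d)))
E
python3 keyh.py w10
```

```text
[ 0.3208257  -0.54636805 -0.86922151] [5.57361515e-01 2.28633256e-04 1.03435422e-01]
square 0 -0.003 ([4.8, -0.0, -16.2], [0.0, -0.16, -0.08])
square 0.05 0.004 ([7.6, 0.4, -24.8], [-0.44, 2.67, 0.13])
square 0.1 0.006 ([8.8, 0.5, -28.6], [-0.87, 5.51, 0.3])
square 0.2 0.006 ([10.3, 0.7, -32.4], [-1.68, 11.18, 0.48])
square 0.3 0.006 ([11.4, 0.9, -36.3], [-2.45, 16.85, 0.48])
w10 n [-0.247 -0.03   0.969] tilt 14.4
   px [330. 174.] 3042 h p50,p90 [10.  10.8] xyz [0.6017 0.0204 0.1134]
   px [254. 219.] 1555 h p50,p90 [ 9.9 10.7] xyz [0.5595 0.0054 0.1018]
   px [383. 244.] 2051 h p50,p90 [ 9.9 10.8] xyz [ 0.6224 -0.0256  0.1173]
   px [309. 273.] 255 h p50,p90 [ 9.5 10.6] xyz [ 0.5819 -0.0346  0.1052]
```

>>> move_arm(steps=[{"slide": [2,0,-6],"rot": [0,0,0],"gripper": 0},{"slide": [4,0,-12],"rot": [0,0,0],"gripper": 0},{"slide": [5,0,-16],"rot": [0,0,0],"gripper": 0},{"slide": [5.5,0.1,-18.5],"rot": [0,0.2,0],"gripper": 0},{"slide": [6,0.1,-20.5],"rot": [0,0.4,0],"gripper": 0},{"slide": [6.5,0.2,-22.5],"rot": [-0.1,0.7,0],"gripper": 0},{"slide": [7,0.3,-24.5],"rot": [-0.1,1,0],"gripper": 0},{"slide": [7,0.3,-24.5],"rot": [-0.1,1,0],"gripper": 0}])

```text
clock: 11.2
position: [0.5658, 0.0009, 0.0797]
tool_rot: [0.78, 0.615, 0.098, 0.057]
contact_force: [0.1, 1.9, 3.6]
finger_gap: 0.0
```

```bash
python3 - <<'E'
from kp import *
shot('wrist','w11'); s=robot.read_state(); print(s['contact_force'],s['position'])
for k,phi,d in[('square',0.02,.006),('square',.05,.006),('square',.1,.006),('square',0,-.04)]: print(k,phi,d,rel(*target(k,phi,d)))
E
python3 keyh.py w11
```

```text
[0.58124213 2.18313362 4.60158267] [0.56564242 0.00086711 0.07974428]
square 0.02 0.006 ([-0.9, -0.3, -1.9], [-0.09, 0.18, 0.0])
square 0.05 0.006 ([-0.3, -0.2, -3.0], [-0.36, 1.88, 0.13])
square 0.1 0.006 ([0.6, -0.1, -4.9], [-0.78, 4.71, 0.29])
square 0 -0.04 ([-12.3, -1.9, 43.4], [0.09, -0.95, -0.09])
w11 n [-0.233 -0.027  0.972] tilt 13.55
   px [334. 188.] 4128 h p50,p90 [10.  10.8] xyz [0.6025 0.0209 0.1122]
   px [243. 229.] 844 h p50,p90 [5.1 6.1] xyz [0.5604 0.0097 0.0969]
   px [394. 268.] 2766 h p50,p90 [ 9.9 10.6] xyz [ 0.6233 -0.0249  0.1158]
```

>>> move_arm(steps=[{"slide": [0,0,-0.7],"rot": [-0.1,0.4,0],"gripper": 0},{"slide": [0.1,0,-1.4],"rot": [-0.1,0.8,0],"gripper": 0},{"slide": [0.2,0,-2.1],"rot": [-0.2,1.2,0],"gripper": 0},{"slide": [0.3,0,-2.8],"rot": [-0.2,1.6,0.1],"gripper": 0},{"slide": [0.3,0,-3.2],"rot": [-0.3,1.8,0.1],"gripper": 0},{"slide": [0.3,0,-3.2],"rot": [-0.3,1.8,0.1],"gripper": 0},{"slide": [0.3,0,-3.2],"rot": [-0.3,1.8,0.1],"gripper": 0},{"slide": [0.3,0,-3.2],"rot": [-0.3,1.8,0.1],"gripper": 0}])

```text
clock: 12.05
position: [0.5667, 0.001, 0.077]
tool_rot: [0.781, 0.617, 0.085, 0.049]
contact_force: [1.9, 1.3, 8.3]
finger_gap: -0.0
```

```bash
python3 - <<'E'
from kp import *
shot('wrist','w12'); s=robot.read_state(); print(s['contact_force'],s['position'])
for k,phi,d in[('square',.05,.006),('square',.1,.006),('square',0,-.04)]: print(k,phi,d,rel(*target(k,phi,d)))
E
python3 keyh.py w12
```

```text
[1.46087629 2.19061787 6.95019782] [0.56669099 0.00097117 0.07707127]
square 0.05 0.006 ([-1.4, -0.3, -0.4], [-0.08, 0.17, 0.03])
square 0.1 0.006 ([-0.5, -0.2, -2.2], [-0.5, 3.0, 0.19])
square 0 -0.04 ([-13.4, -2.0, 46.1], [0.37, -2.66, -0.19])
w12 n [-0.203 -0.023  0.979] tilt 11.79
   px [335. 189.] 4213 h p50,p90 [10.  10.8] xyz [0.6041 0.0211 0.1098]
   px [243. 230.] 796 h p50,p90 [3.7 4.7] xyz [0.5617 0.0098 0.0947]
   px [395. 270.] 2826 h p50,p90 [ 9.9 10.7] xyz [ 0.625  -0.0246  0.113 ]
```

The square key is home at 3.7 mm, about 7.4 N, with the others up. Now I retract and go to the plate.

Run:
```python
from kp import *
a=np.radians(-12.8); y=np.array([np.cos(a),np.sin(a),0]); z=np.array([0,0,-1.])
print(rel(np.array([.5613,-.263,.150]),Ro.from_matrix(np.c_[np.cross(y,z),y,z])))
```

```text
([-5.4, -264.0, 72.9], [-1.68, 11.19, 0.6])
```

>>> move_arm(steps=[{"slide": [-4,-0.5,12],"rot": [0,0,0],"gripper": 0},{"slide": [-10,-1,35],"rot": [0,0,0],"gripper": 0},{"slide": [-13,-2,70],"rot": [-0.3,2,0.1],"gripper": 0},{"slide": [-13,-30,85],"rot": [-0.7,5,0.3],"gripper": 0},{"slide": [-11,-70,90],"rot": [-1.2,8,0.5],"gripper": 0},{"slide": [-9,-115,90],"rot": [-1.7,11.2,0.6],"gripper": 0.3},{"slide": [-8,-160,90],"rot": [-1.7,11.2,0.6],"gripper": 0.6},{"slide": [-7,-200,85],"rot": [-1.7,11.2,0.6],"gripper": 0.7}])

```text
clock: 12.9
position: [0.5562, -0.2029, 0.1612]
tool_rot: [0.782, 0.623, -0.003, -0.001]
contact_force: [1.2, -0.1, 0.1]
finger_gap: 0.507
```

>>> move_arm(steps=[{"slide": [1,-30,-5],"rot": [0,0,0],"gripper": 0.7},{"slide": [1.5,-55,-10],"rot": [0,0,0],"gripper": 0.7},{"slide": [1.6,-64,-12],"rot": [0,0,0],"gripper": 0.7},{"slide": [1.6,-64,-12],"rot": [0,0,0],"gripper": 0.7},{"slide": [1.6,-64,-12],"rot": [0,0,0],"gripper": 0.7},{"slide": [1.6,-64,-12],"rot": [0,0,0],"gripper": 0.7},{"slide": [1.6,-64,-12],"rot": [0,0,0],"gripper": 0.7},{"slide": [1.6,-64,-12],"rot": [0,0,0],"gripper": 0.7}])

```text
clock: 13.7
position: [0.5598, -0.2629, 0.1493]
tool_rot: [0.781, 0.624, -0.002, -0.0]
contact_force: [0.2, 0.3, -0.1]
finger_gap: 0.699
```

```bash
python3 - <<'E'
from kp import *
a=shot('wrist','w13')[0]; b=shot('scene','s13')[0]; shot('top','t13')
s=robot.read_state(); print(s['contact_force'],s['position'],s['finger_gap'],Ro.from_quat(s['tool_rot']).as_matrix().round(3).tolist())
cv2.imwrite('pics/v13.png',np.hstack([cv2.resize(a[:,:,::-1],(480,360)),cv2.resize(b[110:230,90:210,::-1],(320,360),interpolation=2)]))
Rt=Ro.from_quat(s['tool_rot']); P=s['position']
for f in('w13','s13'):
    X,ok=cloud(f); L=Rt.inv().apply((X-P).reshape(-1,3)).reshape(X.shape)
    m=ok&(abs(L[...,0])<.012)&(abs(L[...,1])<.06)&(abs(L[...,1])>.015)&(L[...,2]>-.1)&(L[...,2]<.1)
    print(f,np.histogram(L[m][:,2],np.arange(-.1,.101,.01))[0])
    v,u=np.mgrid[:384,:512]; m=ok&(X[...,2]>.105)&(X[...,2]<.125)&(abs(X[...,0]-.56)<.06)&(abs(X[...,1]+.263)<.08)&(ld(f)['p'].min(2)>70)
    if m.sum()>30: print('plate',m.sum(),cv2.minAreaRect((X[m][:,:2]*1000).astype(np.float32)),np.percentile(X[m][:,2],95))
E
python3 keyh.py t13
```

```text
[-0.41072857 -0.246252   -0.54625839] [ 0.55954374 -0.26356109  0.14912459] 0.6995593584471025 [[0.221, 0.975, -0.004], [0.975, -0.221, -0.002], [-0.003, -0.003, -1.0]]
w13 [2624 3740 5969 1174 1369 1292 1002  355    0    0    0    0    0    0
    0    0    0 3523    0    0]
plate 2009 ((560.3200073242188, -264.1893310546875), (108.97639465332031, 7.404417037963867), 77.11054229736328) 0.12114392948330989
s13 [ 82  72  74  45  65  64  59  21   0   0   0   0   0   0   0   0   0 205
   4   3]
plate 84 ((557.886474609375, -278.8894348144531), (73.33113861083984, 9.128173828125), 77.86988830566406) 0.1216230844071217
t13 n [-0.248 -0.033  0.968] tilt 14.5
   px [260. 161.] 188 h p50,p90 [ 9.8 11.9] xyz [ 0.6235 -0.0263  0.1174]
   px [236. 172.] 220 h p50,p90 [ 9.6 11.6] xyz [0.6029 0.02   0.1134]
   px [272. 185.] 147 h p50,p90 [10.  12.5] xyz [ 0.5785 -0.0473  0.1053]
   px [248. 196.] 206 h p50,p90 [ 9.8 12.1] xyz [ 0.5583 -0.0011  0.1016]
```

View pics/v13.png

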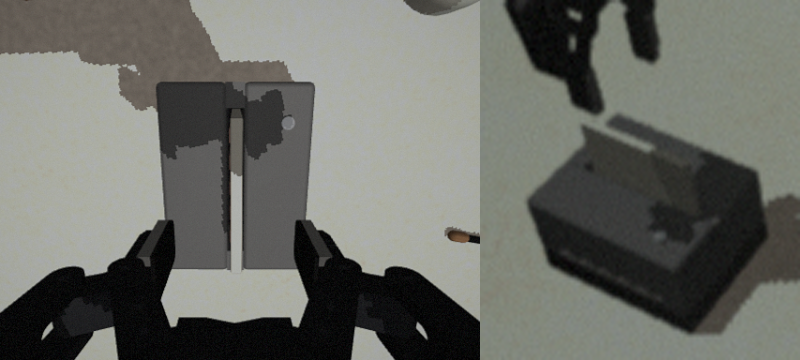

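The wrist view shows the plate's top edge (236,190) centred between the open jaws, with both fingers over the lamp. The keys are all back at 10 mm and the pod hasn't swivelled. Now I descend and grip.

>>> move_arm(steps=[{"slide": [0.8,-0.6,-25],"rot": [0,0,0],"gripper": 0.7},{"slide": [0.8,-0.6,-50],"rot": [0,0,0],"gripper": 0.7},{"slide": [0.8,-0.6,-65],"rot": [0,0,0],"gripper": 0.7},{"slide": [0.8,-0.6,-73],"rot": [0,0,0],"gripper": 0.7},{"slide": [0.8,-0.6,-73],"rot": [0,0,0],"gripper": 0.4},{"slide": [0.8,-0.6,-73],"rot": [0,0,0],"gripper": 0},{"slide": [0.8,-0.6,-73],"rot": [0,0,0],"gripper": 0},{"slide": [0.8,-0.6,-73],"rot": [0,0,0],"gripper": 0}], newtons=35)

```text
clock: 14.65
position: [0.561, -0.2647, 0.0772]
tool_rot: [0.782, 0.624, -0.002, 0.0]
contact_force: [0.2, 0.5, -1.0]
finger_gap: 0.082
```

>>> move_arm(steps=[{"slide": [0,0,0],"rot": [0,0,0],"gripper": 0},{"slide": [0,0,0],"rot": [0,0,0],"gripper": 0},{"slide": [0,0,5],"rot": [0,0,0],"gripper": 0},{"slide": [0,0,15],"rot": [0,0,0],"gripper": 0},{"slide": [0,0,30],"rot": [0,0,0],"gripper": 0},{"slide": [0,0,50],"rot": [0,0,0],"gripper": 0},{"slide": [0,0,70],"rot": [0,0,0],"gripper": 0},{"slide": [0,0,90],"rot": [0,0,0],"gripper": 0}])

```text
clock: 15.45
position: [0.5604, -0.2645, 0.1679]
tool_rot: [0.782, 0.624, -0.002, -0.0]
contact_force: [0.6, 0.3, -0.8]
finger_gap: 0.087
```

>>> move_arm(steps=[{"slide": [0,0,25],"rot": [0,0,0],"gripper": 0},{"slide": [0,0,45],"rot": [0,0,0],"gripper": 0},{"slide": [0,0,55],"rot": [0,0,0],"gripper": 0},{"slide": [0,0,60],"rot": [0,0,0],"gripper": 0},{"slide": [0,0,60],"rot": [0,0,0],"gripper": 0},{"slide": [0,0,60],"rot": [0,0,0],"gripper": 0},{"slide": [0,0,60],"rot": [0,0,0],"gripper": 0},{"slide": [0,0,60],"rot": [0,0,0],"gripper": 0}])

```text
clock: 16.25
position: [0.5598, -0.2644, 0.2251]
tool_rot: [0.782, 0.624, -0.002, -0.001]
contact_force: [-0.2, -0.6, -1.4]
finger_gap: 0.086
```

```bash
cat > pl.py <<'E'
from kp import *
import sys
a=shot('wrist','w'+sys.argv[1])[0]; b=shot('scene','s'+sys.argv[1])[0]
s=robot.read_state(); print(s['clock'],s['contact_force'],s['position'],s['finger_gap'])
Rt=Ro.from_quat(s['tool_rot']); P=s['position']; print('tool y yaw',np.degrees(np.arctan2(*Rt.as_matrix()[1::-1,1])),'z',Rt.as_matrix()[:,2].round(3))
for f in('w'+sys.argv[1],'s'+sys.argv[1]):
    X,ok=cloud(f); L=Rt.inv().apply((X-P).reshape(-1,3)).reshape(X.shape)
    m=ok&(abs(L[...,1])<.012)&(abs(L[...,0])<.075)&(abs(L[...,2])<.11)&(ld(f)['p'].min(2)>55)
    q=L[m]
    print(f,m.sum(),'x',np.percentile(q[:,0],[1,50,99]).round(4),'y',np.percentile(q[:,1],[1,50,99]).round(4),'z',np.percentile(q[:,2],[.5,1,50,99,99.5]).round(4), 'world z',np.percentile(X[m][:,2],[1,99]).round(4))
E
python3 pl.py 14
python3 - <<'E'
import cv2,numpy as np
b=cv2.imread('pics/s14.png');a=cv2.imread('pics/w14.png')
cv2.imwrite('pics/v14.png',np.hstack([cv2.resize(a,(400,300)),cv2.resize(b[20:260,40:340],(375,300))]))
E
```

```text
16.35 [ 0.53792505  0.42715332 -0.5608    ] [ 0.5600543  -0.26436612  0.22543825] 0.08695193766072006
tool y yaw -12.81473929874529 z [-0.004 -0.001 -1.   ]
w14 4176 x [-0.0333  0.0169  0.0551] y [-0.006  -0.0005  0.0048] z [-0.0917 -0.0558 -0.0427 -0.0024  0.0194] world z [0.2278 0.2812]
s14 143 x [-0.0513  0.0364  0.059 ] y [-0.0049  0.0021  0.0047] z [-0.0441 -0.044   0.0358  0.0573  0.0576] world z [0.1681 0.2694]
```

View pics/v14.png

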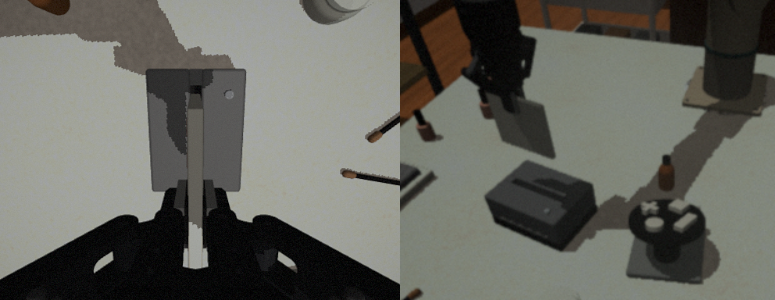

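The plate is held squarely, with its bottom at z = 0.169. That is clear of the lamp and higher than the keypad. Now I carry it to the rack.

>>> move_arm(steps=[{"slide": [-1,20,0],"rot": [0,0,0],"gripper": 0},{"slide": [-3,55,0],"rot": [0,0,0.2],"gripper": 0},{"slide": [-6,93,0],"rot": [0,0,0.3],"gripper": 0},{"slide": [-9,131,0],"rot": [0,0,0.4],"gripper": 0},{"slide": [-12,169,0],"rot": [0,0,0.6],"gripper": 0},{"slide": [-15,207,0],"rot": [0,0,0.7],"gripper": 0},{"slide": [-17,245,0],"rot": [0,0,0.8],"gripper": 0},{"slide": [-19,283,0],"rot": [0,0,0.9],"gripper": 0}])

```text
clock: 17.15
position: [0.541, 0.0199, 0.226]
tool_rot: [0.777, 0.63, -0.002, -0.0]
contact_force: [0.9, 0.4, -1.3]
finger_gap: 0.088
```

>>> move_arm(steps=[{"slide": [-3,38,0],"rot": [0,0,0.2],"gripper": 0},{"slide": [-6,76,0],"rot": [0,0,0.3],"gripper": 0},{"slide": [-9,114,0],"rot": [0,0,0.4],"gripper": 0},{"slide": [-12,150,0],"rot": [0,0,0.5],"gripper": 0},{"slide": [-14,185,0],"rot": [0,0,0.6],"gripper": 0},{"slide": [-16,215,0],"rot": [0,0,0.7],"gripper": 0},{"slide": [-17,235,0],"rot": [0,0,0.7],"gripper": 0},{"slide": [-17.5,242.7,0],"rot": [0,0,0.8],"gripper": 0}])

```text
clock: 17.95
position: [0.5229, 0.2642, 0.2261]
tool_rot: [0.771, 0.637, -0.002, -0.001]
contact_force: [-0.1, -0.1, -0.6]
finger_gap: 0.087
```

>>> move_arm(steps=[{"slide": [0,0,-10],"rot": [0,0,0],"gripper": 0},{"slide": [0,0,-30],"rot": [0,0,0],"gripper": 0},{"slide": [0,0,-50],"rot": [0,0,0],"gripper": 0},{"slide": [0,0,-65],"rot": [0,0,0],"gripper": 0},{"slide": [0,0,-75],"rot": [0,0,0],"gripper": 0},{"slide": [0,0,-80],"rot": [0,0,0],"gripper": 0},{"slide": [0,0,-80],"rot": [0,0,0],"gripper": 0},{"slide": [0,0,-80],"rot": [0,0,0],"gripper": 0}])

```text
clock: 18.75
position: [0.5242, 0.2614, 0.1466]
tool_rot: [0.772, 0.635, -0.001, -0.0]
contact_force: [0.6, 0.1, -1.1]
finger_gap: 0.083
```

```bash
python3 pl.py 15
python3 - <<'E'
from h import *
shot('top','t15')
for f in ('w15','t15'):
    X,ok=cloud(f); p=ld(f)['p'].astype(int)
    w=ok&(abs(X[...,2]-.052)<.004)&(abs(X[...,0]-.524)<.08)&(abs(X[...,1]-.261)<.1)&(p[...,0]>p[...,2]*1.25)
    print(f,w.sum(),cv2.minAreaRect((X[w][:,:2]*1000).astype(np.float32)))
a=ld('w15')['p'];b=ld('s15')['p']
cv2.imwrite('pics/v15.png',np.hstack([cv2.resize(a[:,:,::-1],(400,300)),cv2.resize(b[140:280,300:450,::-1],(321,300),interpolation=2)]))
E
```

```text
18.85 [ 0.51241835  0.8642473  -1.3514833 ] [0.52424524 0.26154919 0.14679403] 0.08813705369354491
tool y yaw -11.120394841123238 z [-0.002 -0.001 -1.   ]
w15 4524 x [-0.034   0.0144  0.0549] y [-0.0044  0.      0.0116] z [-0.067  -0.0556 -0.0427  0.0955  0.0958] world z [0.0513 0.2024]
s15 221 x [-0.0521 -0.0178  0.057 ] y [-0.0043  0.0033  0.0109] z [-0.0445 -0.0444 -0.0386  0.0944  0.0954] world z [0.0524 0.1913]
w15 4433 ((524.9572143554688, 271.5218505859375), (118.25751495361328, 44.07526397705078), 78.76740264892578)
t15 230 ((515.2987670898438, 220.28756713867188), (56.21794891357422, 43.98332977294922), 79.05035400390625)
```

View pics/v15.png

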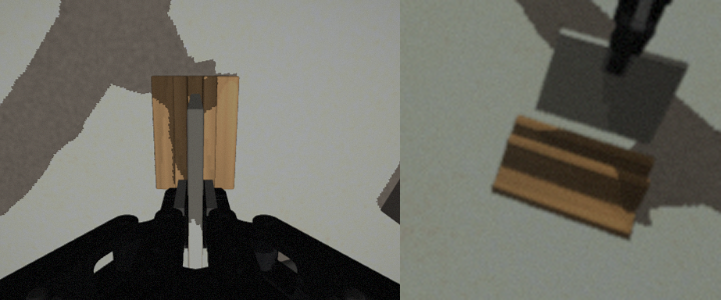

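The plate hangs above the slot, aligned to within about 1 mm and 0.1°. Wrist view: the plate (195,180) lies between the two walls. Now I lower it.

>>> move_arm(steps=[{"slide": [-0.9,0,-10],"rot": [0,0,0],"gripper": 0},{"slide": [-0.9,0,-25],"rot": [0,0,0],"gripper": 0},{"slide": [-0.9,0,-40],"rot": [0,0,0],"gripper": 0},{"slide": [-0.9,0,-52],"rot": [0,0,0],"gripper": 0},{"slide": [-0.9,0,-62],"rot": [0,0,0],"gripper": 0},{"slide": [-0.9,0,-70],"rot": [0,0,0],"gripper": 0},{"slide": [-0.9,0,-74],"rot": [0,0,0],"gripper": 0},{"slide": [-0.9,0,-76],"rot": [0,0,0],"gripper": 0}])

```text
clock: 19.7
position: [0.5228, 0.2612, 0.0696]
tool_rot: [0.772, 0.635, -0.002, -0.0]
contact_force: [-0.5, -0.1, -1.6]
finger_gap: 0.084
```

```bash
python3 pl.py 16
python3 - <<'E'
from h import *
X,ok=cloud('s16'); p=ld('s16')['p']
m=ok&(X[...,2]>.09)&(X[...,2]<.13)&(abs(X[...,0]-.524)<.05)&(abs(X[...,1]-.261)<.07)&(p.min(2)>50)
print('plate top z',np.percentile(X[m][:,2],[90,98]))
E
```

```text
19.8 [-0.01389904  0.12662572 -0.61109078] [0.52296139 0.2612715  0.07003526] 0.083872042779549
tool y yaw -11.121430376642202 z [-0.003 -0.002 -1.   ]
w16 4930 x [-0.0331  0.0206  0.0739] y [-0.0091 -0.0005  0.0118] z [-0.0755 -0.0554 -0.0425  0.0703  0.0707] world z [-0.0005  0.1254]
s16 142 x [-0.0746 -0.0364  0.0506] y [-0.0109  0.0019  0.0116] z [-0.0441 -0.0441 -0.0417  0.0715  0.0718] world z [-0.0013  0.1142]
plate top z [0.11342716 0.11411714]
```

>>> move_arm(steps=[{"slide": [0,0,-0.5],"rot": [0,0,0],"gripper": 0},{"slide": [0,0,-1],"rot": [0,0,0],"gripper": 0},{"slide": [0,0,-1.5],"rot": [0,0,0],"gripper": 0},{"slide": [0,0,-2],"rot": [0,0,0],"gripper": 0},{"slide": [0,0,-2.3],"rot": [0,0,0],"gripper": 0},{"slide": [0,0,-2.3],"rot": [0,0,0],"gripper": 0},{"slide": [0,0,-2.3],"rot": [0,0,0],"gripper": 0},{"slide": [0,0,-2.3],"rot": [0,0,0],"gripper": 0}])

```text
clock: 20.6
position: [0.5233, 0.2613, 0.0691]
tool_rot: [0.772, 0.635, -0.001, 0.0]
contact_force: [-1.7, -1.1, 8.4]
finger_gap: 0.084
```

```bash
python3 pl.py 17
```

```text
20.7 [-1.67340685 -2.68949535  9.21767128] [0.52324602 0.26135146 0.06907239] 0.08538376341591017
tool y yaw -11.130961627637493 z [-0.002 -0.002 -1.   ]
w17 4943 x [-0.0331  0.021   0.0739] y [-0.0089 -0.0003  0.0115] z [-0.0744 -0.0557 -0.0429  0.0694  0.0698] world z [-0.0005  0.1248]
s17 142 x [-0.0747 -0.0334  0.0581] y [-0.0098  0.002   0.0117] z [-0.0453 -0.0451 -0.0422  0.0698  0.0701] world z [-0.0006  0.1141]
```

It is on the floor: 9 N up, and TCP travel stopped. I ease off, release evenly and withdraw.

>>> move_arm(steps=[{"slide": [0,0,1.5],"rot": [0,0,0],"gripper": 0},{"slide": [0,0,1.5],"rot": [0,0,0],"gripper": 0},{"slide": [0,0,1.5],"rot": [0,0,0],"gripper": 0.15},{"slide": [0,0,1.5],"rot": [0,0,0],"gripper": 0.25},{"slide": [0,0,1.5],"rot": [0,0,0],"gripper": 0.4},{"slide": [0,0,1.5],"rot": [0,0,0],"gripper": 0.6},{"slide": [0,0,1.5],"rot": [0,0,0],"gripper": 0.6},{"slide": [0,0,1.5],"rot": [0,0,0],"gripper": 0.6}])

```text
clock: 21.5
position: [0.5229, 0.2612, 0.0692]
tool_rot: [0.772, 0.635, -0.002, -0.0]
contact_force: [-0.5, 0.0, -0.5]
finger_gap: 0.602
```

>>> move_arm(steps=[{"slide": [0,0,15],"rot": [0,0,0],"gripper": 0.6},{"slide": [0,0,35],"rot": [0,0,0],"gripper": 0.6},{"slide": [0,0,60],"rot": [0,0,0],"gripper": 0.6},{"slide": [0,0,90],"rot": [0,0,0],"gripper": 0.6},{"slide": [0,0,120],"rot": [0,0,0],"gripper": 0.6},{"slide": [-20,0,140],"rot": [0,0,0],"gripper": 0.6},{"slide": [-30,0,150],"rot": [0,0,0],"gripper": 0.6},{"slide": [-30,0,150],"rot": [0,0,0],"gripper": 0.6}])

```text
clock: 22.3
position: [0.4921, 0.262, 0.2212]
tool_rot: [0.772, 0.636, -0.001, -0.0]
contact_force: [0.3, -0.2, 0.4]
finger_gap: 0.601
```

```bash
python3 - <<'E'
from h import *
s=robot.read_state(); print(s['clock'],s['position'],s['contact_force'])
shot('top','t18'); shot('scene','s18'); shot('wrist','w18')
for f in('t18','s18','w18'):
    X,ok=cloud(f); p=ld(f)['p'].astype(int)
    m=ok&(X[...,2]>.06)&(X[...,2]<.125)&(abs(X[...,0]-.524)<.05)&(abs(X[...,1]-.261)<.07)
    if m.sum()<20: continue
    top=m&(X[...,2]>np.percentile(X[m][:,2],97)-.006)
    print(f,m.sum(),'top z',np.percentile(X[m][:,2],97).round(4),cv2.minAreaRect((X[top][:,:2]*1000).astype(np.float32)))
X,ok=cloud('t18'); v,u=np.mgrid[:384,:512]
for n,bx in dict(tub=(440,530,110,210),carton=(240,340,110,200),polish=(415,465,405,450)).items():
    m=(u>bx[0]*.64)&(u<bx[1]*.64)&(v>bx[2]*.64)&(v<bx[3]*.64)&ok&(X[...,2]>.03); print(n,np.round(cv2.minAreaRect((X[m][:,:2]*1000).astype(np.float32))[0],1))
a=ld('w18')['p'];b=ld('s18')['p']
cv2.imwrite('pics/v18.png',np.hstack([cv2.resize(a[:,:,::-1],(400,300)),cv2.resize(b[110:310,200:450,::-1],(375,300),interpolation=2)]))
E
python3 keyh.py t18
```

```text
22.3 [0.49214757 0.26202995 0.22121145] [ 0.29877297 -0.19435124  0.39258732]
t18 390 top z 0.1151 ((522.948486328125, 261.9288330078125), (110.24394226074219, 8.06132984161377), 78.92129516601562)
s18 1148 top z 0.113 ((523.6907958984375, 263.70635986328125), (108.61650848388672, 10.68184757232666), 78.62918853759766)
w18 1813 top z 0.1133 ((522.404541015625, 261.357421875), (109.9625015258789, 8.292967796325684), 78.90326690673828)
tub [ 770.8 -132.6]
carton [788.7 129.6]
polish [414.5 -61.2]
t18 n [-0.252 -0.036  0.967] tilt 14.77
   px [261. 161.] 188 h p50,p90 [ 9.7 11.6] xyz [ 0.6236 -0.0265  0.1171]
   px [237. 172.] 216 h p50,p90 [ 9.8 11.8] xyz [0.6029 0.0197 0.1138]
   px [272. 185.] 144 h p50,p90 [10.2 12. ] xyz [ 0.5787 -0.0474  0.1054]
   px [248. 196.] 203 h p50,p90 [10.2 12.3] xyz [ 0.5584 -0.0009  0.1018]
```

View pics/v18.png

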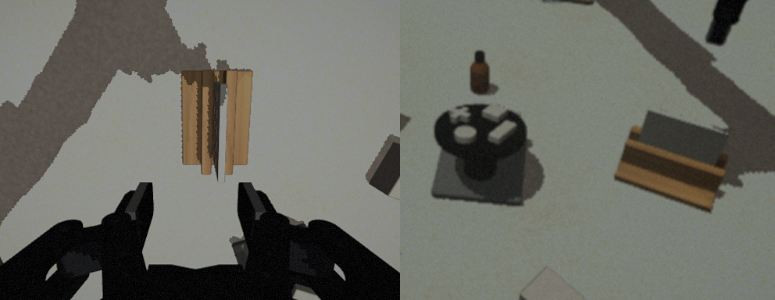

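The plate stands upright in the rack's slot, with its top at z = 0.113, which puts its bottom on the 12 mm floor. It is centred to about 1 mm. All keys are up, the loose objects haven't moved and the arm is clear, so I hand in.

```bash
python3 -c "
from workcell import robot
print(robot.hand_in())"
```

```text
the job is handed in; nothing more can be done
None
```

The job is done and handed in at about 22 s of the 72 s allowed; `hand_in()` gives no verdict.

- **Keys:** I pressed round, then bar, then square. The wrist depth camera showed each one fully home, at 3.7–4.0 mm above the pod face against 10 mm when up. The wrist force was about 5–7.5 N at each reading. The cross key was not touched, and every other key I could see stayed at 10 mm during the presses. All four were back at about 10 mm at the end.
- **Plate:** I gripped it by the top edge and lifted it until its bottom was at about z = 0.169 m. I then lowered it into the rack slot until the floor pushed back with about 9 N, and released it there. At the last check:
  - The plate was upright, with its top at 0.113–0.115 m, so its bottom is at 13–15 mm against the 12 mm floor.
  - It was about 1 mm from the slot's middle, both across and along.
- **Other objects:** The tub, carton and polish bottle measured within 1 mm of where they started. The arm ended clear of everything.

**What disagreed:**
- **Fingertips:** They are not 22 mm ahead of the reported TCP as stated. Depth showed the shut tips about 18–22 mm behind it, so my first descent stopped short of the key. I planned with the measured tip position from then on.
- **Bar press:** It showed a sideways force of 3–5 N, which I could not explain. The total stayed under 8 N, and the pod had not swivelled afterwards.

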